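# Tap a stack of circuit boards square in its carrier tray and lay in the keeper bar

## Robot

A 6-joint arm with a two-finger parallel gripper is mounted at the origin on the work surface. World frame = base frame: x ahead of the robot, y to its left, z up, the work surface at z = 0. Lengths are in m, angles in degrees, forces in N, time in s.
With the tool pointing down it reaches from about 0.3 to 0.75 m from the base axis. Payload 8.5 kg.
Tool frame: the origin (TCP) lies at the centre of the arm's flange, where the gripper is bolted on; the fingertips stand 166 mm ahead of it and the grasp point (between the pads) lies 147 mm ahead of it; z points along the fingers, y is the line along which they close (so a half turn about z gives the same grasp; the last joint's range is limited). The gripper opens to 88 mm and grips with 3 to 60 N. Pads are 18 mm wide; open, the fingers measure 123 mm over their backs; the gripper's body (75 mm by 187 mm) begins 45 mm behind the grasp point.
Start: joints at [-12.336, 21.807, 74.336, -0, 83.858, -12.336], TCP at [0.55, 0, 0.405] pointing down, gripper open.
Joint ranges: [-178.18, 178.18], [-50.72, 133.34], [12.68, 142.11], [-81.47, 261.47], [9.98, 163.14], [-165.26, 165.26]. Speed limits (degrees/s): [136.94, 136.94, 180, 180, 180, 180].

## Interface

Orientations are given as [roll, pitch, yaw] about the fixed x, y, z axes, in that order (R = Rz(yaw) Ry(pitch) Rx(roll)).
In Python, from plant import reach, move_straight, move_j, move_gripper, sleep, inverse_kinematics, sense, grab_frame, camera_info, PlanningError, close_job gives the robot as it stands. Calls block until the motion is done:
- reach(position, orientation): joint-space move of the TCP to a pose.
- move_straight(position, max_speed=0.15, orientation=None, threshold=None): straight line of the TCP; orientation=None keeps the orientation; max_speed is the mean speed in m/s. With threshold (N) it stops when the force on the tool has changed by that much, and returns True; else False.
- move_j(angles): joint-space move.
- move_gripper(opening, grasp_force=None): finger opening in m; grasp_force is the grip in N (None keeps the last); returns when the fingers have stopped.
- sleep(seconds).
- inverse_kinematics(position, orientation): joint angles nearest the present ones, or None.
- sense(): the state.
- grab_frame(name): name is "scene" or "side" or "wrist"; returns the picture (384x512x3 uint8, red, green, blue); there is no depth.
- camera_info(name): a dict with "vertical_fov" (degrees; the focal length in pixels is half the picture's height over the tangent of half this angle, whatever the lens; pixels are square), "cx", "cy" (the principal point, pixels), "pose" (4x4, takes a point from camera to world coordinates). Camera axes: x right, y down, z forward; pixel columns grow to the right and rows downward; lengths in m; the calibration is good to about 2 mm. A picture is of the moment at which its call begins: read the wrist's pose just before it. camera_info takes no time and is no camera call; for the wrist camera it gives the pose at the moment of the call.
A pose or a line that the arm cannot do raises PlanningError and nothing moves.
- close_job(): hands the job in; it is judged then, once.
The state is a dict: "clock": time; "joints": joint angles; "joint_vel": joint speeds; "joint_torque": joint torques, N m; "position": TCP position; "ee_rot": TCP orientation; "contact_force": force on the tool from outside, world axes, zero at the start; "ft_torque": the same for the moment, N m; "width": finger opening in m; "gripper_force": force on a finger pad.
Only numpy, scipy, OpenCV 4.12 (cv2) and the standard library are available. Lean on these libraries where they do the work, as an engineer would, in place of code of your own. Each camera call takes 0.05 s, during which the arm holds its last target. There are 200 camera calls.

## Task

Four circuit boards lie in a ragged stack on the carrier tray. Without lifting the boards, tap their free edges until every board is flush against both fences of the tray and the stack is square; then lay the steel keeper bar flat on the tray floor, in the gap between the stack and the two posts and roughly centred along that edge so that both posts back it, and let go. Leave the iron stand, solder reel, parts bin and jar where they are.

Things in the scene. Friction and masses are not known exactly. Their poses are not given: they have to be found in the camera images.
- tray: fixed aluminium carrier tray, turned up to 0.7 rad either way on the bench; origin at bench height. In its own axes (mm): base plate x -86 to 69, y -81 to 63, top at z 8; raised black seat under the boards x -42 to 60, y -30 to 55, top at z 12. A fence runs along its +x side and one along its +y side; its -x and -y sides are open
- corner (a point): corner of the tray where the inner faces of the two fences meet, at tray (60, 55, 12) mm; axes parallel to the tray's. Fences are 8 mm thick, tops at tray z 40; the +x fence runs from tray y -32 to 63, the +y one from x -42 to 68
- seat (a point): where the centre of the lowest board's underside lies when squared, at tray (5, 9, 12) mm; axes parallel to the tray's. Squared boards have their long (x) side along tray x and free edges at tray x -50 and y -37, and the four fill tray z 12 to 32
- slot (a point): point on the tray floor (tray z 8) in the middle of the keeper's gap, at tray (5, -49.5) mm; axes parallel to the tray's. The keeper lies along x here. With the stack squared the gap is 25 mm wide, from tray y -37 to the two steel posts at y -62; posts are 10 mm in diameter, centred at tray (-37, -67) and (47, -67), tops at tray z 30
- board1: bare green circuit board, 110 (own x) x 92 (own y) x 5 mm, about 95 g, too wide to grasp; origin at the centre of its underside; number 1 of 4 from the bottom of the stack. All four look the same. It starts 5 to 25 mm short of the +x fence position, 6 to 13 mm short of the +y one, and up to 0.1 rad askew
- board2: bare green circuit board, 110 (own x) x 92 (own y) x 5 mm, about 95 g, too wide to grasp; origin at the centre of its underside; number 2 of 4 from the bottom of the stack. All four look the same. It starts 5 to 25 mm short of the +x fence position, 6 to 13 mm short of the +y one, and up to 0.1 rad askew
- board3: bare green circuit board, 110 (own x) x 92 (own y) x 5 mm, about 95 g, too wide to grasp; origin at the centre of its underside; number 3 of 4 from the bottom of the stack. All four look the same. It starts 5 to 25 mm short of the +x fence position, 6 to 13 mm short of the +y one, and up to 0.1 rad askew
- board4: bare green circuit board, 110 (own x) x 92 (own y) x 5 mm, about 95 g, too wide to grasp; origin at the centre of its underside; number 4 of 4 from the bottom of the stack. All four look the same. It starts 5 to 25 mm short of the +x fence position, 6 to 13 mm short of the +y one, and up to 0.1 rad askew
- keeper: loose steel keeper bar, 110 (own x) x 18 (own y) x 24 mm tall, with an upright grip fin in the middle on top, 40 (x) x 12 (y) mm, from z 24 to z 49; about 160 g; origin at the centre of its underside. Either end may go either way. Starts lying flat on the bench to the left or right of the tray
- stand: bystander: black soldering-iron stand, base 85 x 120 mm, 104 mm high, 0.8 kg, on the other side from the keeper; origin at the centre of its underside
- reel: bystander: upright solder reel, 56 mm diameter, 45 mm high, beside the tray's -x side; origin at the centre of its underside
- bin: bystander: small open blue parts bin, 70 x 55 x 35 mm, beside the tray's -y side; origin at the centre of its underside
- jar: bystander: small jar, 40 mm diameter, 55 mm high, off the keeper's -x end; origin at the centre of its underside
Mind the look-alikes: they are no part of the job. Several things have the shape of the keeper; the one meant has the colours described above. There is more than one size of the tray; the job needs the larger.

How it is judged (in metres and radians):
On the way, in this order (a step that is already met when the one before it is completed fails the run):
1. all four boards are flush with both fences, lying flat in the stack (x of each of board1, board2, board3, board4 in the frame of tray above 0.003 m and y of each of board1, board2, board3, board4 in the frame of tray above 0.007 m and angle between the x axis of each of board1, board2, board3, board4 and the x axis of tray, either way round below 0.025 rad and z of board1 in the frame of tray below 0.014 m and z of board2 in the frame of tray below 0.019 m and z of board3 in the frame of tray below 0.024 m and z of board4 in the frame of tray below 0.029 m), for 0.3 s.
2. the keeper bar then lies flat in the gap between the stack and the posts (x of keeper in the frame of slot between -0.013 and 0.013 m and y of keeper in the frame of slot between -0.006 and 0.006 m and z of keeper in the frame of slot below 0.002 m and angle between the x axis of keeper and the x axis of tray, either way round below 0.06 rad and angle between keeper's own z axis and vertical below 0.05 rad), for 0.2 s.
At the end, for the whole second after the job is handed in: every board within 2 mm of both fences and within 0.025 rad of square to the tray, flat in the stack; the keeper bar flat on the tray floor (within 2 mm) in the gap, within 13 mm of its middle lengthwise, 6 mm crosswise and 0.06 rad; all at rest and released (all of step 1 and all of step 2 and linear speed of each of board1, board2, board3, board4, keeper below 0.01 m/s); the robot touches nothing.
It fails at once if a board is lifted off the stack (z of board1 in the frame of tray above 0.024 m or z of board2 in the frame of tray above 0.029 m or z of board3 in the frame of tray above 0.034 m or z of board4 in the frame of tray above 0.039 m).
It fails at once if a bystander is moved by more than 20 mm (distance of any of stand, reel, bin, jar from where it was at the start of the episode above 0.02 m).
It also fails if it takes over 72 s, if anything falls off the work surface, if the arm or the gripper's body presses on something with over 40 N, if the wrist force passes 120 N, or if a joint passes its speed limit or range.

## Working session

There is one attempt and no reset: what is moved stays moved. The work goes in short steps, each a Python script; the robot and the scene stay as the last script left them, time stands still between calls to the robot, and variables do not carry over. Pictures are saved under pics/ and viewed, at most 10 in all, crops included, and the job is handed in when it is done.

```bash
ls; mkdir -p pics; python3 - <<'E'
from plant import *
import cv2,numpy as np
for n in("scene","side","wrist"):
    i=camera_info(n); print(n,i["vertical_fov"],i["cx"],i["cy"],np.round(i["pose"],3).tolist(),{k:v for k,v in i.items() if k not in("pose","vertical_fov","cx","cy")})
    cv2.imwrite(f"pics/{n}0.png",grab_frame(n)[:,:,::-1])
print(sense())
E
```

```text
pics
scene 54.864687593368565 248.1624790752437 193.5797379789949 [[0.342, 0.654, -0.675, 1.251], [0.94, -0.248, 0.236, -0.288], [-0.013, -0.715, -0.699, 0.761], [0.0, 0.0, 0.0, 1.0]] {}
side 44.869574630993526 258.9001056021069 189.48029825560093 [[0.988, -0.109, 0.111, 0.419], [-0.156, -0.692, 0.705, -0.866], [0.0, -0.714, -0.701, 0.883], [0.0, 0.0, 0.0, 1.0]] {}
wrist 63.7266507484076 252.2198776579968 192.36767209049177 [[1.0, 0.0, -0.002, 0.55], [-0.0, -0.958, -0.285, 0.075], [-0.002, 0.285, -0.958, 0.386], [0.0, 0.0, 0.0, 1.0]] {}
{'clock': 0.15, 'joints': array([-1.23340444e+01,  2.18312250e+01,  7.43698759e+01, -4.85359594e-04,
        8.38572454e+01, -1.23357832e+01]), 'joint_vel': array([-0.00336912, -0.08889517, -0.15289628,  0.06162361,  0.0688514 ,
        0.03285274]), 'joint_torque': array([ 2.75231861e-03, -4.38084304e+01, -2.24613369e+01,  7.13452022e-02,
        3.43442336e-02, -8.91773107e-05]), 'position': array([5.49967644e-01, 2.06880347e-05, 4.04316794e-01]), 'ee_rot': array([-1.79942898e+02, -1.19937555e-02,  9.00017850e+01]), 'contact_force': array([ 1.05128619,  0.18659702, -0.29830536]), 'ft_torque': array([ 0.01673114,  0.04420439, -0.0031294 ]), 'gripper_force': 0.0, 'width': 0.08822319004451588}
```

View pics/scene0.png

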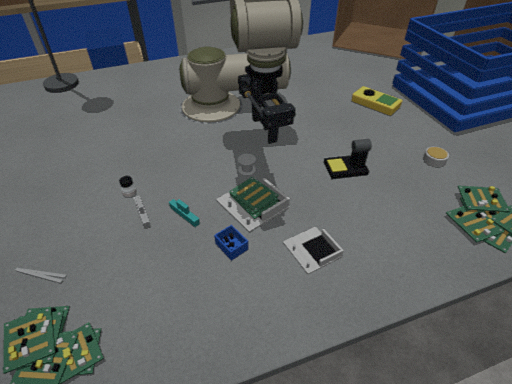

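View pics/side0.png

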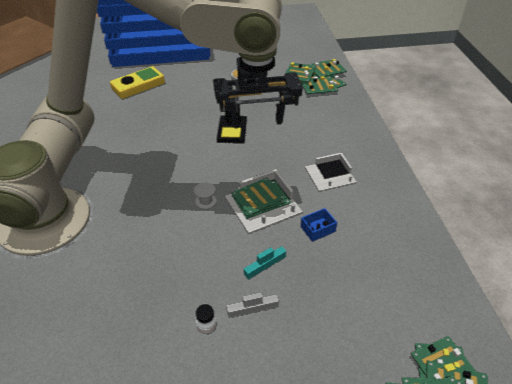

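View pics/wrist0.png

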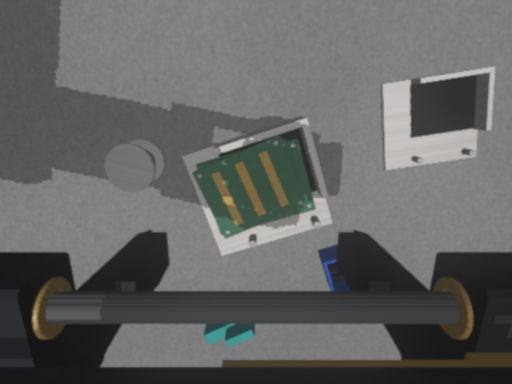

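The scene shows the large tray at scene (258,205), side (265,200) and wrist (258,187), with its fences up and right in the wrist view and posts at wrist (253,238) and (315,220). The steel keeper is at side (253,304), with the jar at (205,318). The teal bar and the small tray are decoys.

```bash
cat > h.py <<'E'
from plant import *
import numpy as np, cv2
def snap(n,tag):
    i=camera_info(n); im=grab_frame(n); cv2.imwrite(f"pics/{tag}.png",im[:,:,::-1])
    np.savez(f"pics/{tag}.npz",f=192/np.tan(np.radians(i["vertical_fov"]/2)),c=[i["cx"],i["cy"]],T=i["pose"]); return im
def cam(tag): return np.load(f"pics/{tag}.npz")
def ray(c,p):
    d=c["T"][:3,:3]@np.array([*((np.array(p)-c["c"])/c["f"]),1]); return c["T"][:3,3],d/np.linalg.norm(d)
def onz(c,p,z): o,d=ray(c,p); return (o+d*(z-o[2])/d[2])[:2]
def tri(obs):  # [(cam,pixel)..] -> point, residual m
    A=[];b=[]
    for c,p in obs:
        o,d=ray(c,p);P=np.eye(3)-np.outer(d,d);A.append(P);b.append(P@o)
    A=np.vstack(A);b=np.hstack(b);x=np.linalg.lstsq(A,b,rcond=None)[0]; return x,np.linalg.norm(A@x-b)
def proj(c,X):
    q=c["T"][:3,:3].T@(np.array(X)-c["T"][:3,3]); return c["f"]*q[:2]/q[2]+c["c"]
E
python3 - <<'E'
from h import *
S=snap("side","s1");C=snap("scene","c1")
s,c=cam("s1"),cam("c1")
for n,ps,pc,z in [("tray",(263,202),(256,207),.008),("keeperfin",(253,300),(140,207),.04),("jartop",(205,311),(126,181),.055),("reeltop",(204,190),(247,159),.045),("bin",(319,222),(232,240),.03),("stand",(232,130),(345,168),.02)]:
    print(n,onz(s,ps,z).round(3),onz(c,pc,z).round(3),tri([(s,ps),(c,pc)])[0].round(3))
E
```

```text
tray [ 0.561 -0.034] [ 0.582 -0.031] [ 0.565 -0.023 -0.008]
keeperfin [ 0.489 -0.341] [ 0.5   -0.335] [ 0.49  -0.336  0.031]
jartop [ 0.389 -0.36 ] [ 0.398 -0.357] [ 0.389 -0.357  0.048]
reeltop [ 0.412 -0.003] [0.416 0.003] [0.412 0.004 0.04 ]
bin [ 0.682 -0.143] [ 0.687 -0.136] [ 0.683 -0.135  0.023]
stand [0.515 0.27 ] [0.535 0.279] [0.517 0.293 0.002]
```

```bash
python3 - <<'E'
from h import *
for t,p in [("k1",(.53,-.29,.33)),("k2",(.44,-.29,.33)),("t1",(.52,-.02,.33)),("t2",(.61,-.02,.33))]:
    reach(p,[180,0,90]); sleep(.2); snap("wrist",t)
print(sense()["clock"])
a=np.vstack([np.hstack([cv2.imread(f"pics/{t}.png") for t in r]) for r in (("t1","t2"),("k1","k2"))])
cv2.imwrite("pics/all1.png",cv2.resize(a,(800,600),interpolation=cv2.INTER_AREA))
E
```

```text
4.3917
```

View pics/all1.png

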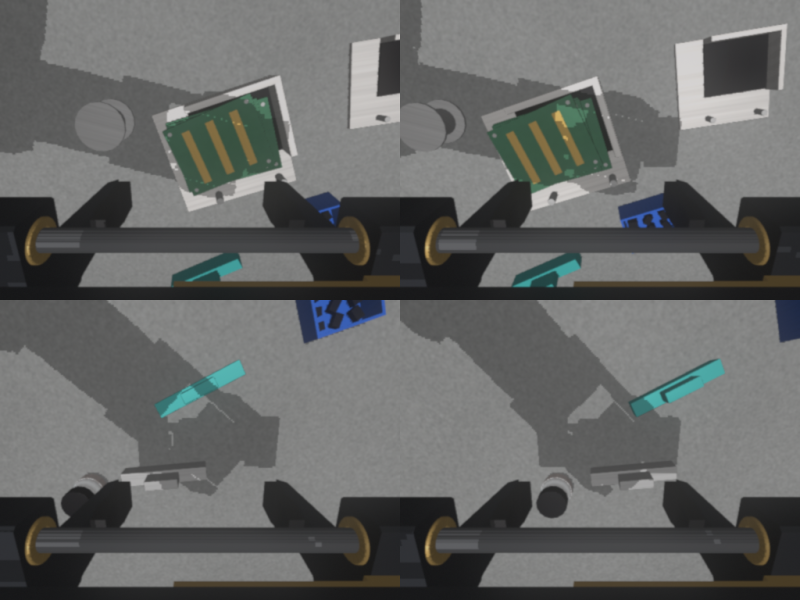

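Top row: the tray is at (225,145) in t1 and (550,145) in t2. Bottom row: the steel keeper is at (165,472) in k1 and (635,476) in k2, with the jar to its left. I'll zoom in to pick corners.

```bash
python3 - <<'E'
import cv2,numpy as np
def cr(t,x,y,w,h):
    i=cv2.imread(f"pics/{t}.png")[y:y+h,x:x+w]; i=cv2.resize(i,None,fx=2,fy=2,interpolation=cv2.INTER_CUBIC)
    return np.clip(255*(i/255.)**.6,0,255).astype(np.uint8)
a=np.vstack([np.hstack([cr("t1",185,90,200,190),cr("t2",100,90,200,190)]),np.hstack([cr("k1",100,185,200,110),cr("k2",190,185,200,110)])])
cv2.imwrite("pics/all2.png",a)
E
```

```text
(no output)
```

View pics/all2.png

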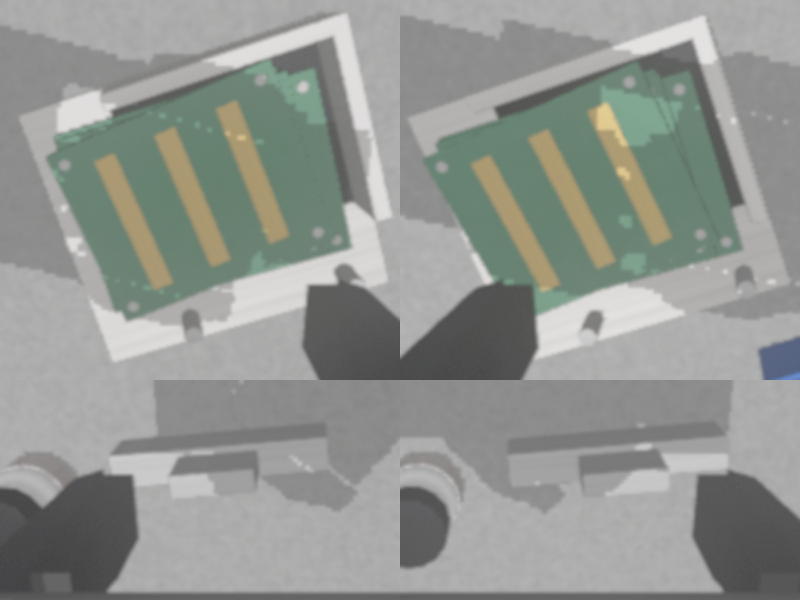

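```bash
cat >> h.py <<'E'
def fit2(P,W):  # rigid 2D: W = R P + t
    P,W=np.array(P),np.array(W);p,w=P.mean(0),W.mean(0);a=P-p;b=W-w
    th=np.arctan2((a[:,0]*b[:,1]-a[:,1]*b[:,0]).sum(),(a*b).sum());R=np.array([[np.cos(th),-np.sin(th)],[np.sin(th),np.cos(th)]])
    return th,w-R@p,(W-w)-a@R.T
E
python3 - <<'E'
from h import *
off={"t1":(0,0,185,90),"t2":(400,0,100,90),"k1":(0,380,100,185),"k2":(400,380,190,185)}
g=lambda t,u,v:(off[t][2]+(u-off[t][0])/2-.25,off[t][3]+(v-off[t][1])/2-.25)
c={t:cam(t) for t in off}
T=[("t1",348,13,68,63,40),("t1",391,216,68,-32,40),("t1",20,117,-86,63,8),("t1",113,362,-86,-81,8),("t1",388,281,69,-81,8),("t1",193,335,-37,-67,30),
("t2",706,16,68,63,40),("t2",408,119,-86,63,8),("t2",788,284,69,-81,8),("t2",588,338,-37,-67,30),("t2",745,287,47,-67,30)]
for tt in (("t1",),("t2",),("t1","t2")):
    S=[r for r in T if r[0] in tt]
    th,t,r=fit2([(a/1e3,b/1e3) for *_,a,b,z in S],[onz(c[n],g(n,u,v),z/1e3) for n,u,v,a,b,z in S])
    print(tt,th,t,(r*1e3).round(1).tolist())
def t2(n1,p1,n2,p2): x,e=tri([(c[n1],g(n1,*p1)),(c[n2],g(n2,*p2))]);print(x.round(4),round(e,4));return x
print("fence corner, base corner, post");t2("t1",(348,13),"t2",(706,16));t2("t1",(20,117),"t2",(408,119));t2("t1",(193,335),"t2",(588,338))
print("fin");F=[t2("k1",a,"k2",b) for a,b in [((170,474),(584,472)),((258,467),(668,464)),((257,490),(669,487)),((170,497),(583,496))]]
print("bar");B=[t2("k1",a,"k2",b) for a,b in [((110,455),(507,456)),((328,438),(728,438))]]
for n,pf in (("k1",[(170,474),(258,467),(257,490),(170,497)]),("k2",[(584,472),(668,464),(669,487),(583,496)])):
    th,t,r=fit2([(-.02,.006),(.02,.006),(.02,-.006),(-.02,-.006)],[onz(c[n],g(n,*p),.049) for p in pf]);print(n,th,t,(r*1e3).round(1).tolist())
for n,pf in (("k1",[(110,455),(328,438)]),("k2",[(507,456),(728,438)])):
    th,t,r=fit2([(-.055,.009),(.055,.009)],[onz(c[n],g(n,*p),.024) for p in pf]);print(n,th,t,(r*1e3).round(1).tolist())
E
```

```text
('t1',) 0.31617578213963826 [ 0.56403311 -0.02360101] [[0.4, -0.5], [-0.7, 0.5], [0.9, -0.7], [0.2, 0.2], [-0.4, 0.3], [-0.4, 0.2]]
('t2',) 0.3160350262595641 [ 0.56380627 -0.02381028] [[0.8, -0.3], [0.4, -0.6], [-1.2, -0.1], [0.2, -0.5], [-0.3, 1.5]]
('t1', 't2') 0.3161049211044125 [ 0.56393042 -0.02369643] [[0.5, -0.4], [-0.6, 0.6], [1.0, -0.6], [0.3, 0.3], [-0.3, 0.4], [-0.3, 0.2], [0.7, -0.4], [0.3, -0.7], [-1.3, -0.2], [0.1, -0.6], [-0.4, 1.4]]
fence corner, base corner, post
[0.6097 0.0569 0.0395] 0.0
[0.464  0.0091 0.0103] 0.0001
[ 0.5494 -0.0998  0.0287] 0.0005
fin
[ 0.4682 -0.3305  0.0483] 0.0002
[ 0.5084 -0.3297  0.0414] 0.0005
[ 0.5082 -0.3388  0.0473] 0.0005
[ 0.4679 -0.3416  0.05  ] 0.0001
bar
[ 0.4319 -0.3331  0.0208] 0.0008
[ 0.5422 -0.323   0.0221] 0.0005
k1 0.07621766728550798 [ 0.48835564 -0.3343924 ] [[0.4, -0.4], [1.2, 0.1], [-0.4, 0.5], [-1.2, -0.1]]
k2 0.10443827261552092 [ 0.48759079 -0.33397549] [[1.1, 0.0], [-0.4, -0.2], [-0.4, 0.3], [-0.3, -0.2]]
k1 0.08426399111499318 [ 0.48832963 -0.33551848] [[0.3, 0.0], [-0.3, -0.0]]
k2 0.0879296763149258 [ 0.48756467 -0.33652938] [[0.0, 0.0], [-0.0, -0.0]]
```

```bash
cat >> h.py <<'E'
TH,TO=0.3161,np.array([.5639,-.0237])
def W(x,y,z): # tray mm -> world m
    c,s=np.cos(TH),np.sin(TH);return [TO[0]+(c*x-s*y)/1e3,TO[1]+(s*x+c*y)/1e3,z]
def Tr(p):
    d=np.array(p[:2])-TO;c,s=np.cos(TH),np.sin(TH);return np.array([c*d[0]+s*d[1],-s*d[0]+c*d[1]])*1e3
ZP=.177
YX=np.degrees(TH);YY=YX+90
def tap(a,b,thr,v=.04):  # from tray xy a toward b, then back off to a
    hit=move_straight(W(*b,ZP),v,threshold=thr);s=sense()
    print("tap",hit,Tr(s["position"]).round(2),round(s["position"][2]-.166,4),s["contact_force"].round(1),round(s["clock"],2)); return Tr(s["position"])
E
python3 - <<'E'
from h import *
print(inverse_kinematics(W(-97,4,ZP),[180,0,YX]).round(0),inverse_kinematics(W(5,-71,ZP),[180,0,YY]).round(0))
reach(W(-99,4,.24),[180,0,YX]); move_gripper(.05)
print(move_straight(W(-99,4,ZP),.1,threshold=15))
p=tap((-99,4),(-48,4),25)
move_straight(W(p[0]-12,4,ZP),.1)
move_straight(W(p[0]-12,4,.24),.2); snap("wrist","a1"); snap("side","a2"); print(sense()["clock"])
a=np.hstack([cv2.imread("pics/a1.png"),cv2.resize(cv2.imread("pics/a2.png")[150:260,200:350],(524,384))]); cv2.imwrite("pics/a.png",cv2.resize(a,(800,300)))
E
```

```text
[-20.  32. 103.  -0.  44.  51.] [-20.  40.  83.   0.  57. -38.]
False
tap True [-59.51   4.67] 0.0105 [-1.8 -1.3  1.6] 7.88
8.7167
```

View pics/a.png

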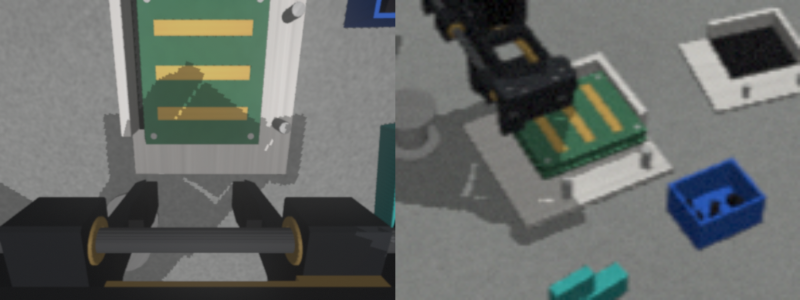

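After the x tap the stack looks square and hard against the +x fence, and the -y overhang and the posts are clear. Next is the y tap.

```bash
python3 - <<'E'
from h import *
def ytap():
    move_gripper(.026); reach(W(5,-72,.24),[180,0,YY])
    print(move_straight(W(5,-72,ZP),.12,threshold=15))
    p=tap(0,(5,-34),25); move_straight(W(5,-70,ZP),.1); move_straight(W(5,-72,.24),.2)
def xtap():
    reach(W(-75,8,.24),[180,0,YX]); move_gripper(.05)
    print(move_straight(W(-75,8,ZP),.12,threshold=15))
    p=tap(0,(-48,8),25); move_straight(W(-72,8,ZP),.1); move_straight(W(-75,8,.24),.2)
ytap(); xtap(); ytap()
reach(W(5,-90,.33),[180,0,YY]); sleep(.2); snap("wrist","b1"); print(sense()["clock"])
cv2.imwrite("pics/b.png",cv2.resize(cv2.imread("pics/b1.png"),(800,600)))
E
```

```text
False
tap True [  5.02 -47.45] 0.0114 [-0.  -3.8  1.2] 12.01
False
tap True [-60.23   8.07] 0.011 [-2.7 -2.5  1.2] 15.93
False
tap True [  4.94 -47.44] 0.0113 [ 0.2 -3.7  1.4] 19.95
21.5
```

View pics/b.png

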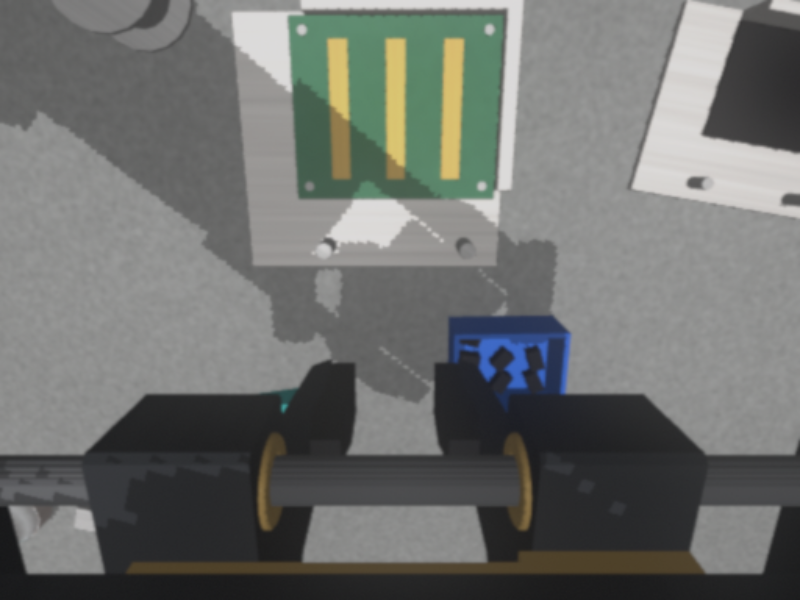

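The stack looks square, with the board's front edge at row 198, the posts at (325,248) and (465,248), and the gap clear. I'll make one firmer confirming pair of taps and measure the top board's corners.

```bash
python3 - <<'E'
from h import *
c=cam("b1")
for p in [(290,15),(505,11),(298,198),(494,198)]: print(Tr(onz(c,np.array(p)/1.5625,.032)).round(1))
for p in [(325,248),(465,248)]: print("post",Tr(onz(c,np.array(p)/1.5625,.030)).round(1))
reach(W(-75,8,.24),[180,0,YX]); move_gripper(.05); move_straight(W(-75,8,ZP),.12,threshold=15)
tap(0,(-46,8),50); move_straight(W(-72,8,ZP),.1); move_straight(W(-75,8,.24),.2)
move_gripper(.026); reach(W(5,-72,.24),[180,0,YY]); move_straight(W(5,-72,ZP),.12,threshold=15)
tap(0,(5,-33),50); move_straight(W(5,-70,ZP),.1); move_straight(W(5,-72,.3),.2)
print(sense()["clock"])
E
```

```text
[-48.6  55.2]
[61.  56.9]
[-49.7 -36.5]
[ 60.9 -36.5]
post [-35.9 -65.4]
post [ 46.  -65.3]
tap True [-59.09   7.96] 0.011 [-2.5 -1.   2.1] 24.66
tap True [  4.88 -45.88] 0.0118 [ 0.3 -4.4  2. ] 28.77
29.9333
```

```bash
python3 - <<'E'
from h import *
yw=np.degrees(.087)
move_gripper(.05)
reach([.488,-.335,.26],[180,0,yw])
print(move_straight([.488,-.335,.1957],.1,threshold=12),sense()["position"])
move_gripper(0,30); s=sense(); print("w",s["width"],s["gripper_force"])
move_straight([.488,-.335,.30],.2); print(sense()["width"],sense()["contact_force"])
reach(W(5,-49.2,.28),[180,0,YX]); sleep(.2); print(Tr(sense()["position"]),sense()["clock"])
snap("side","d1"); snap("scene","d2"); snap("wrist","d3")
a=np.hstack([cv2.resize(cv2.imread("pics/d1.png")[120:270,180:330],(400,400)),cv2.resize(cv2.imread("pics/d3.png"),(400,400))]); cv2.imwrite("pics/d.png",a)
E
```

```text
False [ 0.48822466 -0.33502133  0.19621297]
w 0.01202236743987861 29.932600795291364
0.01188927569504833 [ 0.39745668  0.50212132 -2.14174044]
[  4.54304295 -50.30797163] 35.1083
```

View pics/d.png

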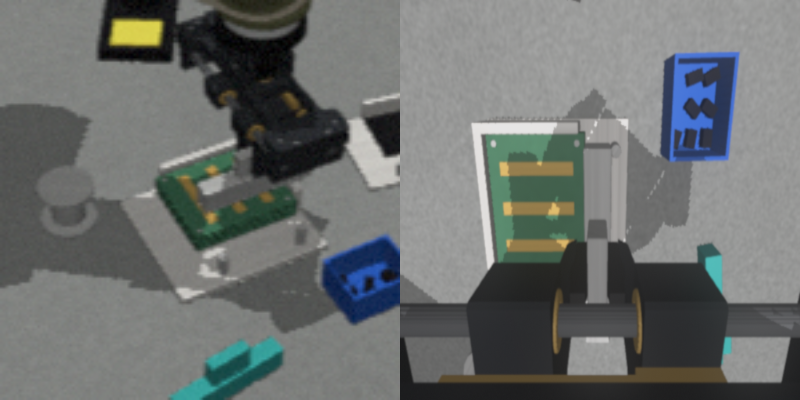

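The keeper is gripped level (bar at (598,250) in the right half) and sits over the gap, parallel to it. I'll descend with a position correction.

```bash
python3 - <<'E'
from h import *
t=np.array([5,-49.4])
move_straight(W(*t,.238),.1); sleep(.4); e=Tr(sense()["position"])-t; print("err",e)
q=t-e
move_straight(W(*q,.232),.05); sleep(.2); print(Tr(sense()["position"]))
hit=move_straight(W(*q,.2015),.03,threshold=8); s=sense(); print(hit,s["position"],Tr(s["position"]),s["contact_force"],s["ee_rot"],s["clock"])
E
```

```text
err [ 0.0118774  -0.00673857]
[  5.01247946 -49.43025156]
True [ 0.58397163 -0.0692164   0.20358678] [  4.92785945 -49.50079702] [-0.58815936 -0.39227042  4.60628136] [1.79997491e+02 3.49512408e-02 1.81155956e+01] 37.575
```

Contact came at the expected floor height (0.2036 against 0.2042), so I'll release and check.

```bash
python3 - <<'E'
from h import *
move_gripper(.030); sleep(.2)
p=sense()["position"]; move_straight([p[0],p[1],.29],.12)
reach(W(-10,-110,.33),[180,0,YY]); sleep(.3); snap("wrist","e1"); snap("side","e2"); print(sense()["clock"])
a=np.hstack([cv2.resize(cv2.imread("pics/e1.png")[0:240,80:400],(480,360)),cv2.resize(cv2.imread("pics/e2.png")[150:260,200:310],(320,360))[:, :320]]); cv2.imwrite("pics/e.png",a)
E
```

```text
40.9833
```

View pics/e.png

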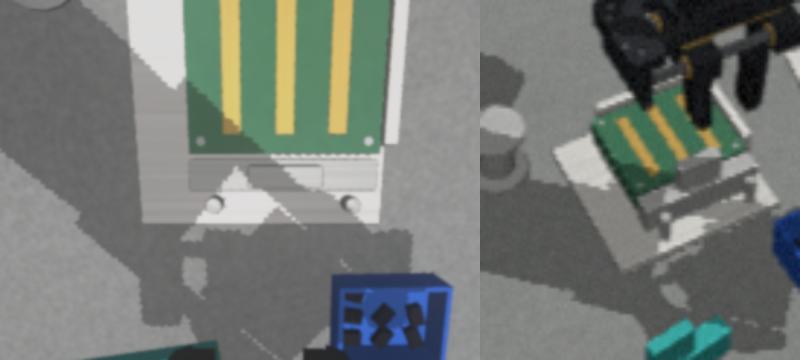

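The keeper lies in the gap, parallel to the stack (top at (189–377, 158–189)), with both posts behind it. I'll do a quick numeric check, then hand in.

```bash
python3 - <<'E'
from h import *
c=cam("e1"); P=[Tr(onz(c,(80+u/1.5,v/1.5),.032)) for u,v in [(189,161),(378,157),(378,188),(189,190)]]
print(np.round(P,1).tolist(),np.mean(P,0))
d=np.mean(P,0)-[5,-49.5]
B=[Tr(onz(c,(80+u/1.5,v/1.5),.032)) for u,v in [(189,153),(382,153)]];print(np.round(B,1).tolist())
if abs(d[0])<8 and abs(d[1])<4: print(close_job())
E
```

```text
[[-49.9, -40.9], [59.8, -38.7], [61.1, -56.3], [-50.6, -57.4]] [  5.11711309 -48.33157474]
[[-49.7, -36.4], [62.0, -36.5]]
the job is handed in; nothing more can be done
None
```

I handed the job in at about 41 s of the 72 s allowed: all four boards are tapped flush into the corner, and the keeper bar lies released in the gap about 1 mm off its middle by my camera check. The hand-in returned no verdict.

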